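Snap a culture tube out of its clips and clamp it in the nest

ROBOT

A 6-joint arm with a two-finger parallel gripper is mounted at the origin on a cart in front of the work surface, level with it; the furniture and walls round the work are solid. World frame = base frame: x ahead of the robot, y to its left, z up, the work surface at z = 0. Lengths are in mm, angles in rad, forces in N, time in s.
With the tool pointing down it reaches from about 325 to 900 mm from the base axis. Payload 6.1 kg.
Tool frame: the origin (TCP) lies on the mounting face of the last link; the fingertips stand 173 mm ahead of it and the grasp point (between the pads) lies 155 mm ahead of it (hold_point_z is the distance from the TCP to the grasp point, in mm); z points along the fingers, y is the line along which they close (so a half turn about z gives the same grasp; the last joint's range is limited). The gripper opens to 85 mm and grips with 20 to 120 N. Pads are 22 mm wide; open, the fingers measure 114 mm over their backs; the gripper's body (76 mm by 85 mm) begins 54 mm behind the grasp point. The pads swing forward as they close: fully open they stand 13 mm farther back than shut.
Start: joints at [-1.468, 0.22, 1.526, -0, 1.395, -0.126], TCP at [141.749, -608.707, 404.7] pointing down, gripper open.
Joint ranges: [-2.98, 2.98], [-0.91, 2.08], [0.09, 2.57], [-1.24, 4.39], [0.2, 2.65], [-2.68, 2.68]. Speed limits (rad/s): [2.57, 2.57, 3.01, 3.14, 3.14, 3.14].

INTERFACE

Orientations are given as a 3x3 rotation matrix whose columns are the frame's x, y, z axes.
In Python, from cell import * gives the robot as it stands.
- The arm moves only by the tool carry_out, never from a script. Its argument "commands" is one flat list of numbers, 5 for each row, row after row: the opening, from 0 (shut) to 1 (fully open), then the shift along the tool's x, y, z in m, then the turn about the tool's z in degrees. In form: [fingers, dx, dy, dz, spin, fingers, dx, dy, dz, spin, ...]. A call has 1 to 20 rows; each row is the pose to reach, as a shift and turn from the pose commanded when the call began, along the tool's axes at that moment; what a row does not reach only later rows make up. A row lasts 1/8 s, in which the tool goes at most 62.5 mm and 10.7 degrees, less where a joint would pass 70% of its speed; a pose out of reach is approached as far as the arm can. A call with a gripper value outside its range is refused whole. The fingers move at their own pace and stop on an object; "grip_force" is the grip in N (left out, the last holds). Time passes only in rows, so rows that repeat a pose let the fingers close. It gives the time, the measured TCP pose, the force, the opening and the grip force at its end, in the units of the state.
- state(): the state, without advancing time (a new reading comes with each control period).
- read_camera(name): name is "side" or "top" or "wrist"; returns a dict with "color" (420x560x3 uint8, blue, green, red), "mtx" (3x3 intrinsics, pixels), "cam_to_world" (4x4, takes a point from camera to world coordinates); the wrist camera has in their place "T_tool_cam" (4x4, takes a point from camera to tool coordinates, whose origin is the TCP and whose axes are the flange's). Camera axes: x right, y up, looking along -z (the intrinsics and any distortion apply to the point x, -y, -z); pixel columns grow to the right and rows downward; lengths in mm; the calibration is good to about 2 mm. A picture is of the moment at which its call begins: read the wrist's pose just before it. There is no depth.
- close_job(): hands the job in; it is judged then, once.
Trained networks look in the newest picture that a camera, given by its name, has taken for a name from the list of things; names that differ only in an ending like _2 or _b are one class to them, and where a whole thing is asked for, a point or a joint stands for the part that bears it (a point fixed in the world has none). Each returns a list of dicts, best first, with "confidence" (0 to 1); they miss things now and then, are a little off and sometimes report something else, mostly with a low value. They report only what shows in the picture. A call takes as long as a camera call. They do not tell look-alikes from the thing itself.
- outline_of(query, camera): "pixels" (420x560 bool, what is visible of it).
- landmark_of(query, camera): "centre" ([x, y, z] in mm, in world coordinates, good to about 4 mm: a listed point, or the origin of a listed thing).
The state is a dict: "time_s": time; "qpos": joint angles; "qd": joint speeds; "joint_efforts": joint torques, N m; "tcp_pos": TCP position; "tcp_rot": TCP orientation; "wrist_force": force on the tool from outside, world axes, zero at the start; "torque": the same for the moment, N m; "gripper_width": finger opening in mm; "finger_force": force on a finger pad.
Only numpy, scipy, OpenCV 4.12 (cv2) and the standard library are available. Lean on these libraries where they do the work, as an engineer would, in place of code of your own. Each camera call takes 0.05 s, during which the arm holds its last target. There are 200 camera calls.

TASK

Snap the capped culture tube out of the two sprung clips on the sloped holder, lay it lengthwise and centred in the two V supports of the nest, either way round, then swing the clamp arm over centre so that its rubber pad holds the tube down. Do not drop the tube on the worktop and leave the petri dish, the marker and the film box where they are.

Things in the scene. Friction and masses are not known exactly. Their poses are not given: they have to be found in the camera images.
- clip_holder: Fixed aluminium holder, base 165 x 170 mm, 100 mm high, origin on the worktop at the middle of its front edge. Its face slopes 32 degrees, rising towards the holder's +x; its outward normal is n = (-0.530, 0, 0.848) in the holder's frame. Two steel C-clips, 10 mm wide, stand 34 mm either side of the middle (58 mm clear between) and hold the tube along the holder's y, its axis 26 mm off the face.
- clip_axis (a point): Midpoint of a clipped tube's axis: (87, 0, 74) mm in the holder's frame. The clips' mouths open along n; each clip is two spring jaws that give sideways. Pulling the tube out along n takes about 8 N in all; it is free after 20 mm. Between the clips nothing stands between tube and face. Fixed stops 5 mm beyond the tube's ends, as high as its axis, keep it from sliding out endways.
- tube: The capped culture tube, loose, clear-whitish plastic, 17 mm diameter, 114 mm long (cap 19 mm), about 30 g. Origin at the centre of the round bottom end; its z axis runs along the tube to the cap. At the start it lies level in the clips.
- tube_mid (a point): Point on the tube's axis 57 mm from its bottom end: its middle, where it can be gripped between the clips.
- nest: Fixed clamping nest: base plate 185 x 120 x 10 mm reaching from x = -55 to +130 mm, origin on the worktop under the seat. Two white 90 degree V supports, 12 mm wide, stand 34 mm either side of the middle, up to 50 mm high and 24 mm either way in x. A seated tube lies along the nest's y, its axis 45 mm above the worktop, 35 mm above the plate.
- nest_seat (a point): Middle of the axis of a tube that lies in the V supports: (0, 0, 45) mm in the nest's frame.
- clamp_arm (a joint): Angle, rad: 0 open (25 degrees beyond upright, leaning away from the supports), 0.44 upright, 2.01 level with the pad on a seated tube. Pivot line parallel to the nest's y through (85, 0, 68) mm. Arm 14 mm wide, 10 thick, 122 long. A spring pulls it open before upright and shut after: pushed from behind (to the nest's -x, 5 to 8 N) 12 degrees past upright it shuts itself in 1 s.
- clamp_grip (a point): Middle of the black handle, 15 mm thick, at the end of the clamp arm, 108 mm from the pivot on the arm's centre line. With the arm open it stands at (131, 0, 166) mm in the nest's frame and the arm's tip at 180 mm height.
- clamp_pad (a point): Bottom centre of the 12 mm rubber pad under the arm, 85 mm from the pivot; it comes down on the middle of the seated tube.
- petri: Bystander: clear petri dish, 89 mm across, 15 mm high, on the worktop; origin at the centre of its underside.
- marker: Bystander: black marker pen, 10 x 118 x 10 mm, lying on the worktop; long along its y; origin at the centre of its underside.
- film: Bystander: cardboard box, 59 x 115 x 62 mm, on the worktop; origin at the centre of its underside.
Mind the look-alikes: they are no part of the job. Of the things shaped like the tube, the clear one is meant.

How it is judged:
By the outcome, as a careful person would: the job done as asked, in the order asked, and still so for the second after the job is handed in, with the robot touching nothing.
It also fails if it takes over 51 s, if anything falls off the work surface, if the arm or the gripper's body presses on something with over 40 N, if the wrist force passes 120 N, or if a joint passes its speed limit or range.

## Working session

There is one attempt and no reset: what is moved stays moved. The work goes in short steps, Python scripts to look and compute and a tool call to move; the robot and the scene stay as the last step left them, time stands still between calls to the robot, and variables do not carry over. Pictures are saved under pics/ and viewed, at most 10 in all, crops included, and the job is handed in when it is done.

Besides the shell and the picture viewer there is one more tool, called after "Call:" as name(argument=value, ...) on one line, values as JSON. carry_out: Moves the arm, as the interface text tells. Its arguments: {"type":"object","properties":{"commands":{"type":"array","items":{"type":"number"}},"grip_force":{"type":"number"}},"required":["commands"]}

```bash
ls; mkdir -p pics
python3 - <<'E'
from cell import *
import cv2,numpy as np
s=state();print(s['time_s'],s['tcp_pos'],np.round(s['tcp_rot'],3).tolist(),s['gripper_width'])
ims=[]
for c in ['top','side']:
    r=read_camera(c);ims.append(r['color'])
    cv2.imwrite(f'pics/{c}0.png',r['color'])
    print(c,np.round(r['cam_to_world'],2).tolist(),np.round(r['mtx'],1).tolist(),[k for k in r])
    for q in ['clip_holder','clip_axis','tube','tube_mid','nest','nest_seat','clamp_grip','clamp_pad','petri','marker','film']:
        print(q,[(np.round(d['centre']).tolist(),round(d['confidence'],2)) for d in landmark_of(q,c)[:3]])
print(state()['time_s'])
E
```

```text
pics
0.0 [ 141.72148595 -608.4429264   403.60395143] [[0.974, 0.227, -0.0], [0.227, -0.974, 0.002], [0.0, -0.002, -1.0]] 85.47343089753852
top [[-0.0, 0.98, -0.21, 373.76], [-1.0, -0.0, -0.0, -42.51], [-0.0, 0.21, 0.98, 970.15], [0.0, 0.0, 0.0, 1.0]] [[392.4, 0.0, 276.9], [0.0, 392.4, 206.5], [0.0, 0.0, 1.0]] ['color', 'mtx', 'cam_to_world']
clip_holder [([465.0, -154.0, 1.0], 0.76)]
clip_axis [([551.0, -165.0, 74.0], 0.74)]
tube [([548.0, -218.0, 76.0], 0.7), ([408.0, -284.0, 12.0], 0.69), ([381.0, -78.0, 4.0], 0.69)]
tube_mid [([371.0, -328.0, 9.0], 0.71), ([551.0, -160.0, 74.0], 0.65), ([357.0, -137.0, 6.0], 0.53)]
nest [([478.0, 179.0, 2.0], 0.87)]
nest_seat [([476.0, 181.0, 46.0], 0.81), ([478.0, 179.0, 3.0], 0.25)]
clamp_grip []
clamp_pad [([584.0, 200.0, 150.0], 0.56)]
petri [([731.0, -17.0, -3.0], 0.67)]
marker [([450.0, 1.0, 3.0], 0.63)]
film [([734.0, -251.0, -0.0], 0.6), ([553.0, -160.0, 74.0], 0.18)]
side [[-0.87, 0.31, -0.39, 201.61], [-0.5, -0.55, 0.67, 621.69], [0.0, 0.77, 0.63, 736.63], [0.0, 0.0, 0.0, 1.0]] [[462.8, 0.0, 283.1], [0.0, 462.8, 205.4], [0.0, 0.0, 1.0]] ['color', 'mtx', 'cam_to_world']
clip_holder [([468.0, -154.0, -3.0], 0.92)]
clip_axis [([552.0, -155.0, 75.0], 0.82), ([582.0, 199.0, 154.0], 0.37)]
tube [([547.0, -217.0, 76.0], 0.73), ([380.0, -77.0, 8.0], 0.6), ([406.0, -285.0, 5.0], 0.59)]
tube_mid [([732.0, -251.0, 2.0], 0.67), ([360.0, -132.0, 9.0], 0.52), ([372.0, -333.0, 10.0], 0.51)]
nest [([474.0, 180.0, 0.0], 0.85)]
nest_seat [([478.0, 182.0, 44.0], 0.78), ([468.0, -151.0, -3.0], 0.48)]
clamp_grip [([604.0, 207.0, 164.0], 0.7)]
clamp_pad [([584.0, 201.0, 153.0], 0.9)]
petri [([727.0, -22.0, 2.0], 0.97)]
marker [([449.0, 3.0, -5.0], 0.64), ([733.0, -249.0, -2.0], 0.28)]
film [([733.0, -251.0, 1.0], 0.67)]
1.2
```

View pics/top0.png

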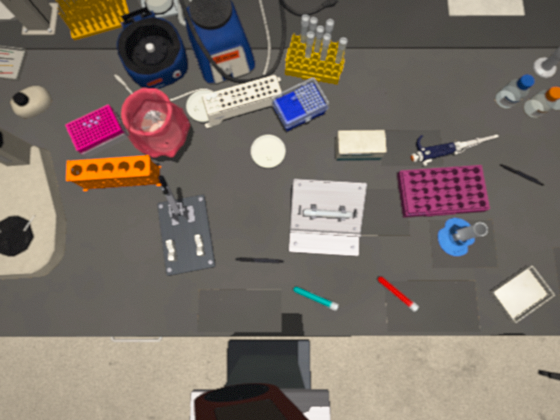

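View pics/side0.png

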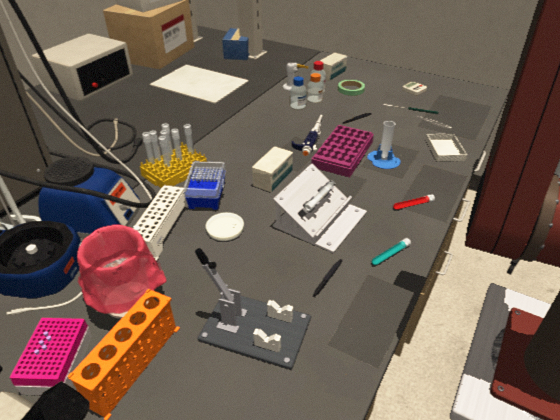

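Candidates for the tube are the clear one in the clips at top (328,212), teal at (316,298) and red at (398,293). The description picks the clear one at (328,212). Next: measure with masks in two views and check a close crop.

```bash
cat > h.py <<'E'
from cell import *
import cv2,numpy as np
def ray(r,uv,s=None):
    if 'cam_to_world' in r: T=np.array(r['cam_to_world'])
    else:
        M=np.eye(4);M[:3,:3]=s['tcp_rot'];M[:3,3]=s['tcp_pos'];T=M@np.array(r['T_tool_cam'])
    uv=np.atleast_2d(uv);d=np.c_[uv,np.ones(len(uv))]@np.linalg.inv(r['mtx']).T*[1,-1,-1]
    return T[:3,3],d@T[:3,:3].T
def at_z(r,uv,z,s=None):
    o,d=ray(r,uv,s);return o+d*((z-o[2])/d[:,2])[:,None]
def tri(rs):  # list of (o,d)
    A=0;b=0
    for o,d in rs:
        d=d/np.linalg.norm(d);P=np.eye(3)-np.outer(d,d);A=A+P;b=b+P@o
    return np.linalg.solve(A,b)
E
python3 - <<'E'
from h import *
c={}
for n in ['top','side']:
    r=read_camera(n);c[n]={}
    for q in ['tube','nest','clip_holder']:
        for d in outline_of(q,n)[:4]:
            m=d['pixels'];ys,xs=np.nonzero(m)
            rect=cv2.minAreaRect(np.c_[xs,ys].astype(np.float32))
            print(n,q,round(d['confidence'],2),m.sum(),np.round(rect[0]),np.round(rect[1]),round(rect[2],1))
            if q=='nest' and n=='top':
                print(np.round(at_z(r,cv2.boxPoints(rect),10)).tolist())
            if q=='clip_holder' and n=='top':
                ap=cv2.approxPolyDP(max(cv2.findContours(m.astype(np.uint8),0,2)[0],key=cv2.contourArea),5,True)[:,0]
                print(ap.tolist())
    if n=='top':
        cv2.imwrite('pics/crop_top.png',cv2.resize(r['color'][165:285,140:380],None,fx=3.2,fy=3.2,interpolation=2))
        for nm,p,z in [('rack',[[66,170],[152,158],[160,185],[70,188]],60),('beaker',[[125,120],[190,120],[155,90],[158,155]],60)]: print(nm,np.round(at_z(r,p,z)).tolist())
r=read_camera('wrist');print(np.round(r['T_tool_cam'],2).tolist(),r['mtx'].tolist() if hasattr(r['mtx'],'tolist') else r['mtx'],list(r))
E
```

```text
top tube 0.82 359 [397. 293.] [50.  8.] 39.5
top tube 0.54 395 [315. 298.] [48.  9.] 24.0
top tube 0.53 308 [327. 213.] [47.  7.] 4.2
top tube 0.17 3885 [184. 223.] [101.  51.] 82.9
top nest 0.61 3817 [183. 223.] [100.  50.] 81.9
[[658.0, 281.0, 10.0], [676.0, 154.0, 10.0], [427.0, 110.0, 10.0], [410.0, 231.0, 10.0]]
top clip_holder 0.96 4834 [326. 217.] [73. 73.] 3.6
[[294, 179], [289, 250], [356, 255], [364, 184]]
rack [[662.0, 471.0, 60.0], [692.0, 264.0, 60.0], [623.0, 241.0, 60.0], [617.0, 456.0, 60.0]]
beaker [[792.0, 338.0, 60.0], [791.0, 176.0, 60.0], [873.0, 268.0, 60.0], [699.0, 250.0, 60.0]]
side tube 0.69 250 [414. 202.] [ 7. 42.] 76.5
side tube 0.65 347 [391. 251.] [ 9. 44.] 59.5
side tube 0.48 274 [320. 196.] [ 9. 39.] 45.0
side nest 0.57 6021 [239. 318.] [142.  79.] 31.0
side clip_holder 0.82 4543 [314. 213.] [80. 72.] 41.7
[[-0.0, 0.95, 0.3, 76.8], [1.0, 0.0, 0.0, -0.17], [0.0, 0.3, -0.95, 30.79], [0.0, 0.0, 0.0, 1.0]] [[304.8016582607363, 0.0, 284.191695209039], [0.0, 304.8016582607363, 206.7673133775973], [0.0, 0.0, 1.0]] ['color', 'mtx', 'T_tool_cam']
```

View pics/crop_top.png

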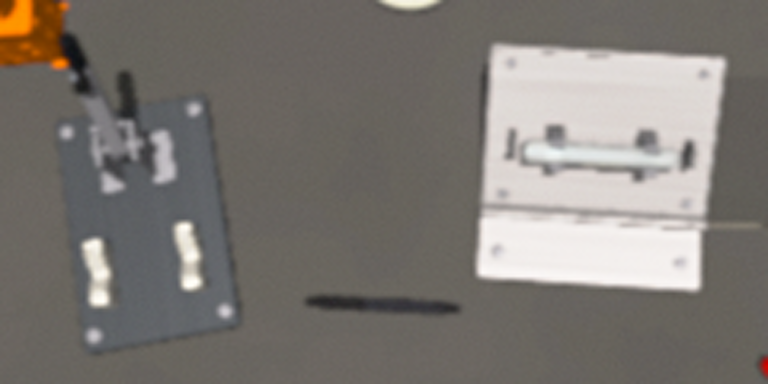

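The crop shows the clear tube with its clips at crop (600,155), which is top (327,213). It lies across the sloped white holder, so the choice holds. Now moving above the holder for wrist views.

Call:
carry_out(commands=[1, 0.1, -0.07, 0, -10, 1, 0.2, -0.14, 0, -20, 1, 0.3, -0.21, 0, -30, 1, 0.4, -0.28, 0, -45, 1, 0.5, -0.345, 0, -60, 1, 0.5, -0.345, 0, -74, 1, 0.5, -0.345, 0, -74, 1, 0.5, -0.345, 0, -74, 1, 0.5, -0.345, 0, -74, 1, 0.5, -0.345, 0, -74, 1, 0.5, -0.345, 0, -74, 1, 0.5, -0.345, 0, -74])

```text
time_s: 3.15
tcp_pos: [550.3, -159.4, 404.5]
tcp_rot: [[0.05, 0.999, -0.001], [0.999, -0.05, -0.0], [-0.0, -0.001, -1.0]]
wrist_force: [-0.3, -1.3, -1.4]
gripper_width: 84.9
finger_force: 0.0
```

Run:
```python
from h import *
s=state();r=read_camera('wrist');cv2.imwrite('pics/w1.png',r['color'])
for q in ['clip_axis','tube_mid','tube','clip_holder']:
    print(q,[(np.round(d['centre'],1).tolist(),round(d['confidence'],2)) for d in landmark_of(q,'wrist')[:3]])
for d in outline_of('tube','wrist')[:3]:
    ys,xs=np.nonzero(d['pixels']);R=cv2.minAreaRect(np.c_[xs,ys].astype(np.float32))
    l=cv2.fitLine(np.c_[xs,ys].astype(np.float32),2,0,.01,.01).ravel()
    t=(np.c_[xs,ys]-l[2:])@l[:2];e=np.array([l[2:]+l[:2]*t.min(),l[2:]+l[:2]*t.max()])
    print(round(d['confidence'],2),len(xs),np.round(R[0]),np.round(R[1]),np.round(e),np.round(at_z(r,e,74,s),1).tolist())
# nest from top, crop pixels
rt=read_camera('top');f=lambda p:np.array(p)/3.2+[140,165]
V=at_z(rt,f([[97,272],[188,255]]),48);B=at_z(rt,f([[57,118],[90,352],[205,95],[240,325]]),10)
print('V',np.round(V,1).tolist(),np.round(V.mean(0)),'base',np.round(B).tolist())
d=V[0]-V[1];print('yawV',np.degrees(np.arctan2(-d[0],d[1])),[np.degrees(np.arctan2(a[1],a[0])) for a in (B[0]-B[1],B[2]-B[3])])
```

```text
clip_axis [([553.6, -163.1, 75.3], 0.76)]
tube_mid [([552.6, -154.9, 71.3], 0.67), ([359.2, -130.9, 7.8], 0.62), ([466.5, -153.3, -3.8], 0.44)]
tube [([378.2, -79.9, 11.3], 0.74), ([553.0, -216.7, 73.5], 0.66)]
clip_holder [([463.0, -153.5, -1.6], 0.84)]
0.74 1400 [125. 159.] [17. 93.] [[115. 204.]
 [135. 114.]] [[375.8, -165.4, 74.0], [413.4, -78.0, 74.0]]
0.68 1795 [286. 186.] [ 20. 110.] [[285. 241.]
 [287. 131.]] [[548.1, -215.2, 74.0], [555.9, -101.0, 74.0]]
V [[468.4, 210.6, 48.0], [480.7, 144.2, 48.0]] [475. 177.  48.] base [[593.0, 259.0, 10.0], [412.0, 223.0, 10.0], [611.0, 143.0, 10.0], [432.0, 110.0, 10.0]]
yawV 10.483400058310533 [np.float64(11.220179532080147), np.float64(10.415274570404021)]
```

View pics/w1.png

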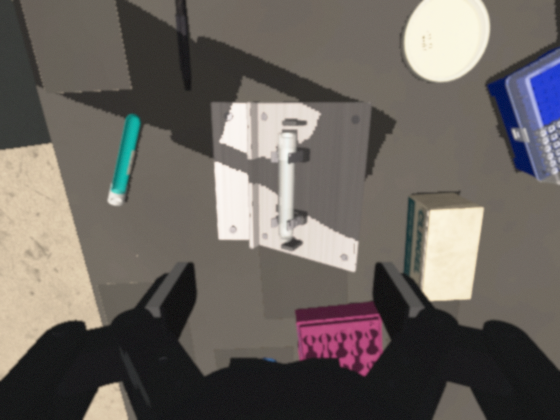

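The wrist picture shows the tube at (287,186) with ends (285,241) and (287,131). On z = 74 that gives a length of 114.5 mm, as it should be. The other tube there is the teal one at (125,159). Next: come closer, narrow the fingers and look again.

Call:
carry_out(commands=[0.35, 0.001, 0.001, 0.04, 0.7, 0.35, 0.001, 0.001, 0.08, 0.7, 0.35, 0.001, 0.001, 0.1, 0.7, 0.35, 0.001, 0.001, 0.1, 0.7, 0.35, 0.001, 0.001, 0.1, 0.7, 0.35, 0.001, 0.001, 0.1, 0.7], grip_force=45)

```text
time_s: 4.25
tcp_pos: [552.2, -158.7, 306.7]
tcp_rot: [[0.063, 0.998, 0.003], [0.998, -0.063, -0.001], [-0.001, 0.003, -1.0]]
wrist_force: [-0.0, -0.7, 0.5]
gripper_width: 30.0
finger_force: 0.0
```

Run:
```python
from h import *
s=state();r=read_camera('wrist');cv2.imwrite('pics/w2.png',r['color']);rt=read_camera('top');rs=read_camera('side')
print(s['tcp_pos'],s['gripper_width'],np.degrees(np.arctan2(s['tcp_rot'][1][1],s['tcp_rot'][0][1])))
C={}
for n,rr,ss,near in [('wrist',r,s,None),('top',rt,None,(327,213)),('side',rs,None,(320,196))]:
    for d in outline_of('tube',n)[:4]:
        ys,xs=np.nonzero(d['pixels']);p=np.c_[xs,ys].astype(np.float32)
        l=cv2.fitLine(p,2,0,.01,.01).ravel();t=(p-l[2:])@l[:2];e=np.array([l[2:]+l[:2]*t.min(),l[2:]+l[:2]*t.max()])
        w=at_z(rr,e,74,ss);m=w.mean(0);
        if np.hypot(m[0]-552,m[1]+158)<25:
            print(n,round(d['confidence'],2),np.round(e),np.round(w,1).tolist(),'len',np.linalg.norm(w[0]-w[1]),'mid',np.round(m,1))
            o,dd=ray(rr,e.mean(0),ss);C[n]=(o,dd[0])
print(list(C),tri(list(C.values())))
for q in ['clip_axis','tube_mid','tube']:
    print(q,[(np.round(d['centre'],1).tolist(),round(d['confidence'],2)) for d in landmark_of(q,'wrist')[:3]])
```

```text
[ 552.23771684 -158.66878756  306.70839406] 29.991307677831315 -3.5921926527713133
wrist 0.7 [[281. 296.]
 [282. 143.]] [[547.0, -216.8, 74.0], [555.2, -101.9, 74.0]] len 115.22787541950305 mid [ 551.1 -159.4   74. ]
top 0.53 [[305. 212.]
 [351. 215.]] [[552.9, -105.8, 74.0], [546.2, -212.6, 74.0]] len 107.02139296791125 mid [ 549.5 -159.2   74. ]
side 0.75 [[306. 210.]
 [332. 183.]] [[554.1, -94.6, 74.0], [545.9, -215.2, 74.0]] len 120.87941088764099 mid [ 550.  -154.9   74. ]
['wrist', 'top', 'side'] [ 551.49926857 -158.3314572    68.76023046]
clip_axis [([556.1, -162.0, 72.9], 0.84), ([445.9, 5.5, -3.2], 0.34)]
tube_mid [([552.6, -155.8, 69.7], 0.7), ([358.4, -133.1, 8.8], 0.64)]
tube [([550.8, -214.9, 73.7], 0.77), ([378.0, -80.5, 9.7], 0.69)]
```

View pics/w2.png

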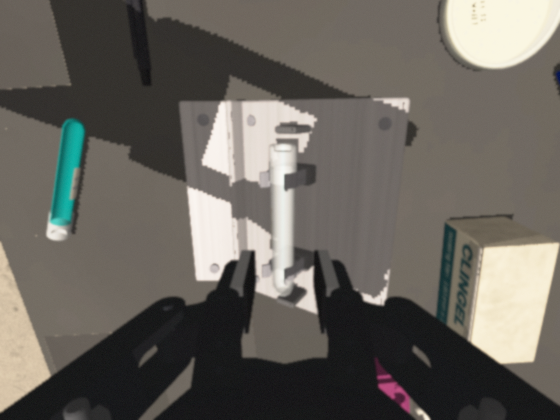

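The picture shows the tube at (282,220), centred between the fingers at (254,265) and (318,265). The triangulated height of 69 mm and the length fit both agree with 74 mm. Now going down in steps.

Call:
carry_out(commands=[0.35, 0, -0.002, 0.03, 0.5, 0.35, 0, -0.002, 0.05, 0.5, 0.35, 0, -0.002, 0.06, 0.5, 0.35, 0, -0.002, 0.066, 0.5, 0.35, 0, -0.002, 0.069, 0.5, 0.35, 0, -0.002, 0.069, 0.5])

```text
time_s: 5.45
tcp_pos: [549.8, -158.3, 236.1]
tcp_rot: [[0.071, 0.997, 0.001], [0.997, -0.071, -0.0], [-0.0, 0.001, -1.0]]
wrist_force: [0.4, 0.3, -0.2]
gripper_width: 29.7
finger_force: 0.0
```

No contact. Closing.

Call:
carry_out(commands=[0, 0, 0.001, 0, 0, 0, 0, 0.001, 0, 0, 0, 0, 0.001, 0, 0, 0, 0, 0.001, 0, 0, 0, 0, 0.001, 0, 0, 0, 0, 0.001, 0, 0], grip_force=45)

```text
time_s: 6.2
tcp_pos: [551.1, -158.5, 236.5]
tcp_rot: [[0.071, 0.997, 0.002], [0.997, -0.071, -0.001], [-0.001, 0.002, -1.0]]
wrist_force: [3.5, 0.4, 5.9]
gripper_width: 14.4
finger_force: 44.5
```

Run:
```python
from h import *
a=read_camera('wrist')['color'][150:350,180:380];b=read_camera('side')['color'][150:250,270:370]
cv2.imwrite('pics/g1.png',np.hstack([cv2.resize(a,(400,400)),cv2.resize(b,(400,400),interpolation=2)]))
s=state();print(s['gripper_width'],s['wrist_force'],s['torque'],s['finger_force'])
```

```text
14.505289601154521 [ 2.68230519 -0.5540409   5.15574745] [-0.13543567 -0.50572772 -0.01185255] 44.49174463748932
```

View pics/g1.png

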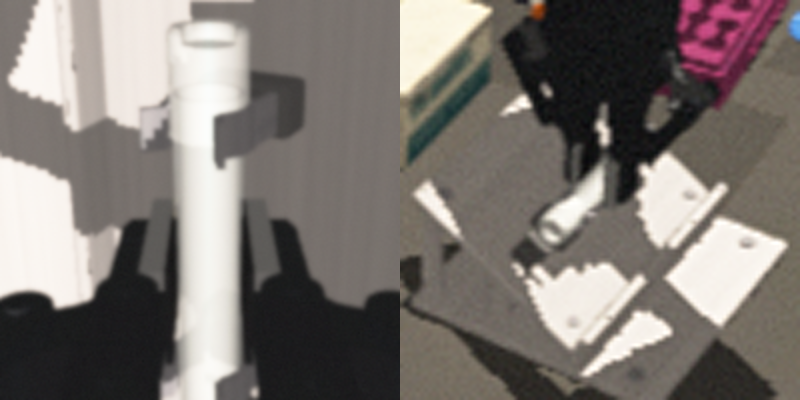

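The crop shows the tube (left panel, 208,300) between both pads (155,240 and 262,240), so it is gripped. Pulling out along n and watching the force.

Call:
carry_out(commands=[0, 0, -0.0015, -0.0025, 0, 0, 0, -0.003, -0.005, 0, 0, 0, -0.0045, -0.0072, 0, 0, 0, -0.006, -0.0096, 0, 0, 0, -0.008, -0.0128, 0, 0, 0, -0.0105, -0.017, 0, 0, 0, -0.013, -0.021, 0, 0, 0, -0.0155, -0.025, 0, 0, 0, -0.0155, -0.025, 0])

```text
time_s: 7.42
tcp_pos: [534.8, -157.2, 260.8]
tcp_rot: [[0.071, 0.997, -0.0], [0.997, -0.071, 0.0], [0.0, -0.0, -1.0]]
wrist_force: [-0.7, -0.2, -0.5]
gripper_width: 14.9
finger_force: 44.7
```

Run:
```python
from h import *
s=state();r=read_camera('wrist');print(s['tcp_pos'],s['gripper_width'],s['wrist_force'],s['finger_force'])
d=outline_of('tube','wrist')
for q in d[:3]:
    ys,xs=np.nonzero(q['pixels']);print(round(q['confidence'],2),len(xs),xs.min(),xs.max(),ys.min(),ys.max())
a=r['color'][130:350,170:390];b=read_camera('side')['color'][150:250,270:370]
cv2.imwrite('pics/g2.png',np.hstack([cv2.resize(a,(400,400)),cv2.resize(b,(400,400),interpolation=2)]))
```

```text
[ 534.79735509 -157.16300332  260.83565917] 14.920793708391466 [-0.74946295 -0.22831846 -0.46911233] 44.68977749347687
0.76 6836 263 305 160 361
0.73 3914 29 71 124 265
```

View pics/g2.png

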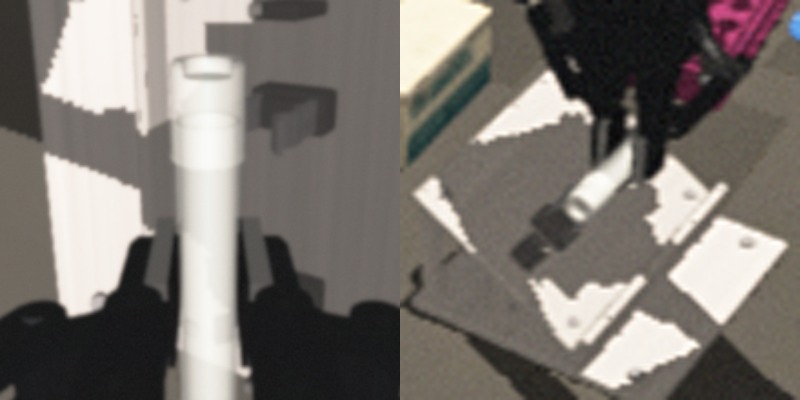

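The picture shows the tube (208,200) above the emptied clips (290,110), still in the fingers. Lifting it and going towards the nest, stopping short to look.

Call:
carry_out(commands=[0, 0, -0.01, -0.035, 0, 0, 0, -0.02, -0.07, 0, 0, 0.05, -0.03, -0.07, -4, 0, 0.1, -0.04, -0.07, -9, 0, 0.15, -0.055, -0.07, -15, 0, 0.2, -0.07, -0.07, -15, 0, 0.24, -0.077, -0.07, -15, 0, 0.252, -0.077, -0.07, -15, 0, 0.252, -0.077, -0.07, -15, 0, 0.252, -0.077, -0.07, -15])

```text
time_s: 8.82
tcp_pos: [476.5, 98.7, 330.6]
tcp_rot: [[-0.188, 0.982, -0.0], [0.982, 0.188, -0.0], [-0.0, -0.0, -1.0]]
wrist_force: [-0.4, -0.0, -1.1]
gripper_width: 14.7
finger_force: 44.7
```

Run:
```python
from h import *
s=state();r=read_camera('wrist');cv2.imwrite('pics/w3.png',r['color'])
print(s['tcp_pos'],s['gripper_width'],np.degrees(np.arctan2(s['tcp_rot'][1][1],s['tcp_rot'][0][1])))
for q in ['nest','nest_seat','clamp_grip','clamp_pad','tube_mid','tube']:
    print(q,[(np.round(d['centre'],1).tolist(),round(d['confidence'],2)) for d in landmark_of(q,'wrist')[:2]])
```

```text
[476.53486252  98.69311613 330.57313211] 14.657420756301974 10.858149309344617
nest [([474.1, 175.9, 2.1], 0.59)]
nest_seat [([473.9, 179.7, 46.6], 0.89), ([445.5, 5.9, -1.3], 0.74)]
clamp_grip []
clamp_pad [([582.5, 199.0, 150.7], 0.65)]
tube_mid [([477.4, 100.6, 164.0], 0.85)]
tube [([490.2, 40.8, 169.6], 0.92)]
```

View pics/w3.png

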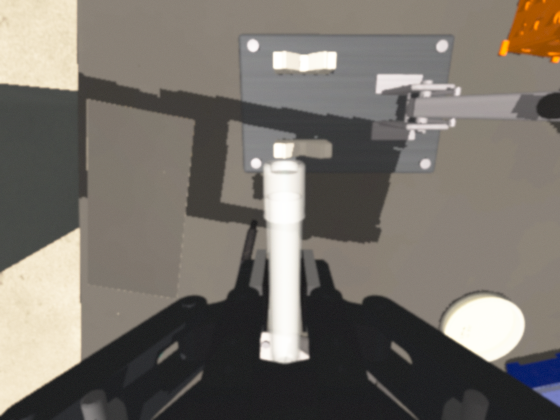

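The picture shows the V supports at (305,62) and (302,149), base screws at (253,46), (442,46), (256,163) and (425,163), and the held tube from (284,163) to (285,361). Converting these to positions.

Run:
```python
from h import *
s=state();r=read_camera('wrist');R=np.array(s['tcp_rot']);t=np.array(s['tcp_pos'])
V=at_z(r,[[273,52],[336,52],[273,62],[336,62],[274,142],[331,142]],50,s);print('V',np.round(V,1).tolist())
B=at_z(r,[[253,46],[442,46],[256,163],[425,163]],10,s)
C=at_z(r,[[240,36],[452,36],[246,172],[437,172]],10,s);print('base',np.round(B,1).tolist(),B.mean(0),'corners',np.round(C,1).tolist())
for P in (B,C):
    print([np.degrees(np.arctan2(*(P[b]-P[a])[[1,0]])) for a,b in ((0,1),(2,3))],[np.degrees(np.arctan2(-(P[a]-P[b])[0],(P[a]-P[b])[1])) for a,b in ((0,2),(1,3))])
m=P.mean(0);y=np.radians(10.8);ex=np.array([np.cos(y),np.sin(y),0]);ey=np.array([-ex[1],ex[0],0])
print('origin from base',m-37.5*ex,'V centre',V[[0,1]].mean(0),V[[4,5]].mean(0), V[[0,1,4,5]].mean(0))
for d in outline_of('tube','wrist')[:2]:
    ys,xs=np.nonzero(d['pixels']);p=np.c_[xs,ys].astype(np.float32)
    if len(xs)<2500: continue
    for z in (164,168):
        e=at_z(r,[[np.median(xs[ys<ys.min()+8]),ys.min()],[np.median(xs[ys>ys.max()-8]),ys.max()]],z,s)
        print(ys.min(),ys.max(),'z',z,np.round((e-t)@R,1).tolist(),np.linalg.norm(e[0]-e[1]))
    for v in (220,240): 
        x=xs[ys==v]; a=at_z(r,[[x.min(),v],[x.max()+1,v]],166,s); print(v,np.linalg.norm(a[0]-a[1]),((a.mean(0)-t)@R))
```

```text
V [[446.0, 214.1, 50.0], [491.8, 222.9, 50.0], [447.2, 207.4, 50.0], [493.4, 216.3, 50.0], [458.4, 149.7, 50.0], [503.5, 158.4, 50.0]]
base [[425.9, 221.7, 10.0], [584.7, 252.2, 10.0], [444.5, 123.1, 10.0], [603.0, 153.4, 10.0]] [514.51985319 187.59646242  10.        ] corners [[413.9, 227.1, 10.0], [590.4, 261.0, 10.0], [436.5, 112.7, 10.0], [617.2, 147.3, 10.0]]
[np.float64(10.862735860762246), np.float64(10.831042235049711)] [np.float64(10.71510399643519), np.float64(10.51623261777556)]
[np.float64(10.865141926614562), np.float64(10.828297134796623)] [np.float64(11.181872775640462), np.float64(13.251588240007454)]
origin from base [477.6465528 180.0152657  10.       ] V centre [468.90085825 218.48838588  50.        ] [480.94283612 154.05890176  50.        ] [474.92184719 186.27364382  50.        ]
159 362 z 164 [[56.7, -0.2, 166.7], [-56.4, 0.3, 166.7]] 113.0189645374622
159 362 z 168 [[57.3, -0.2, 162.7], [-52.4, 0.3, 162.7]] 109.69258922116258
220 17.750067999476773 [ 28.48439246   0.29175901 164.69833183]
240 16.699420135567014 [1.83387115e+01 5.90111711e-02 1.64698846e+02]
```

Nest yaw is 10.85° and the seat is at about (476.5, 180.4). The tube is centred in the hand, about 165 mm ahead of the TCP. Going above the seat and down.

Call:
carry_out(commands=[0, 0.04, 0.008, 0, 0, 0, 0.08, 0.0155, 0, 0, 0, 0.08, 0.0155, 0.04, 0, 0, 0.08, 0.0155, 0.08, 0, 0, 0.08, 0.0155, 0.1, 0, 0, 0.08, 0.0155, 0.105, 0, 0, 0.08, 0.0155, 0.105, 0, 0, 0.08, 0.0155, 0.105, 0])

```text
time_s: 10.28
tcp_pos: [477.0, 181.3, 227.0]
tcp_rot: [[-0.189, 0.982, 0.002], [0.982, 0.189, 0.001], [0.0, 0.002, -1.0]]
wrist_force: [0.5, -0.3, 0.6]
gripper_width: 14.8
finger_force: 44.7
```

Run:
```python
from h import *
s=state();r=read_camera('wrist');print(s['tcp_pos'],s['wrist_force'])
a=r['color'][100:380,150:420];b=read_camera('side')['color'][270:370,190:320]
cv2.imwrite('pics/n1.png',np.hstack([cv2.resize(a,(386,400)),cv2.resize(b,(400,400),interpolation=2)]))
```

```text
[477.04162722 181.26094553 227.03740204] [ 0.47621973 -0.30739157  0.56281147]
```

View pics/n1.png

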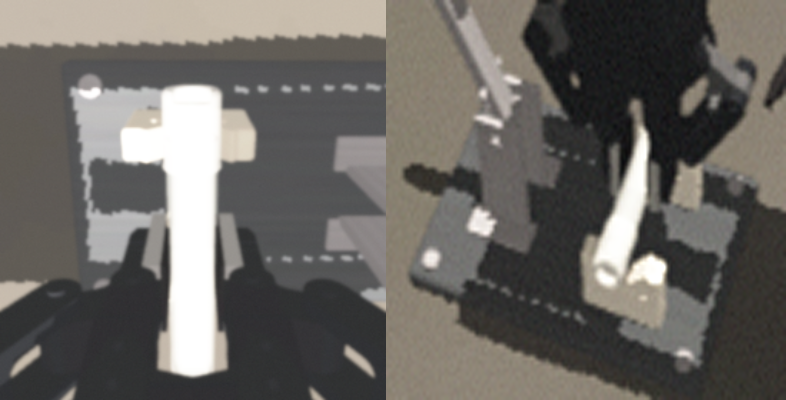

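The picture shows the tube (191,130) above the middle of the far V support (122 to 256). Lowering.

Call:
carry_out(commands=[0, 0, -0.0005, 0.005, 0, 0, 0, -0.0005, 0.009, 0, 0, 0, -0.0005, 0.012, 0, 0, 0, -0.0005, 0.014, 0, 0, 0, -0.0005, 0.014, 0])

```text
time_s: 11.0
tcp_pos: [475.7, 181.0, 211.5]
tcp_rot: [[-0.189, 0.982, -0.0], [0.982, 0.189, -0.0], [-0.0, -0.0, -1.0]]
wrist_force: [-0.1, -0.9, -0.3]
gripper_width: 14.8
finger_force: 44.7
```

Call:
carry_out(commands=[0, 0, 0, 0.001, 0, 0, 0, 0, 0.002, 0, 0, 0, 0, 0.002, 0])

```text
time_s: 11.38
tcp_pos: [475.8, 181.1, 209.7]
tcp_rot: [[-0.189, 0.982, -0.0], [0.982, 0.189, -0.0], [-0.0, -0.0, -1.0]]
wrist_force: [0.7, 0.0, -0.7]
gripper_width: 14.7
finger_force: 44.7
```

Call:
carry_out(commands=[0, 0, 0, 0.001, 0, 0, 0, 0, 0.002, 0, 0, 0, 0, 0.002, 0])

```text
time_s: 11.75
tcp_pos: [476.0, 181.1, 208.0]
tcp_rot: [[-0.189, 0.982, 0.0], [0.982, 0.189, 0.0], [0.0, 0.001, -1.0]]
wrist_force: [0.2, -0.4, 2.0]
gripper_width: 14.9
finger_force: 45.0
```

Call:
carry_out(commands=[0, 0, 0, 0.001, 0, 0, 0, 0, 0.0015, 0, 0, 0, 0, 0.0015, 0])

```text
time_s: 12.12
tcp_pos: [476.2, 181.2, 207.7]
tcp_rot: [[-0.189, 0.982, 0.0], [0.982, 0.189, 0.0], [-0.0, 0.0, -1.0]]
wrist_force: [-6.2, -1.4, 13.6]
gripper_width: 14.4
finger_force: 46.2
```

Seated firmly, with 13 N from below. Release and lift.

Call:
carry_out(commands=[0, 0, -0.001, -0.001, 0, 0.3, 0, -0.001, -0.001, 0, 0.4, 0, -0.001, -0.001, 0, 0.4, 0, -0.001, -0.001, 0, 0.4, 0, -0.001, -0.02, 0, 0.4, 0, -0.001, -0.05, 0, 0.4, 0, -0.001, -0.1, 0, 0.4, 0, -0.001, -0.13, 0, 0.4, -0.03, -0.001, -0.13, 0, 0.4, -0.06, -0.001, -0.13, 0, 0.4, -0.06, -0.001, -0.13, 0])

```text
time_s: 13.5
tcp_pos: [486.4, 120.7, 336.1]
tcp_rot: [[-0.187, 0.982, -0.0], [0.982, 0.187, -0.0], [-0.0, -0.0, -1.0]]
wrist_force: [-0.2, -0.6, 0.7]
gripper_width: 34.1
finger_force: 0.0
```

Run:
```python
from h import *
s=state();r=read_camera('wrist');print(s['tcp_pos'],s['wrist_force'],s['gripper_width'])
for q in ['nest_seat','tube_mid','tube','clamp_grip','clamp_pad']:
  for n in ('wrist','side'):
    if n=='side': read_camera('side')
    print(q,n,[(np.round(d['centre'],1).tolist(),round(d['confidence'],2)) for d in landmark_of(q,n)[:3]])
for d in outline_of('tube','wrist')[:3]:
    ys,xs=np.nonzero(d['pixels']);p=np.c_[xs,ys].astype(np.float32)
    l=cv2.fitLine(p,2,0,.01,.01).ravel();t=(p-l[2:])@l[:2];e=np.array([l[2:]+l[:2]*t.min(),l[2:]+l[:2]*t.max()])
    w=at_z(r,e,45,s);print(round(d['confidence'],2),len(xs),np.round(w,1).tolist(),np.linalg.norm(w[0]-w[1]),w.mean(0))
a=r['color'];b=read_camera('side')['color'][220:370,150:320]
cv2.imwrite('pics/n2.png',np.hstack([cv2.resize(a,(400,300)),cv2.resize(b,(340,300),interpolation=2)]))
```

```text
[486.38343414 120.6585991  336.08674172] [-0.16315595 -0.58671699  0.67964513] 34.06041550725813
nest_seat wrist []
nest_seat side [([478.9, 180.1, 43.5], 0.56)]
tube_mid wrist [([474.8, 180.7, 43.0], 0.79)]
tube_mid side [([355.7, -130.8, 8.0], 0.81), ([476.8, 179.4, 42.3], 0.8), ([372.9, -333.3, 12.1], 0.56)]
tube wrist [([488.5, 123.6, 45.8], 0.83)]
tube side [([380.6, -77.7, 7.2], 0.89), ([465.6, -155.7, -0.7], 0.73), ([486.0, 125.1, 46.5], 0.61)]
clamp_grip wrist []
clamp_grip side [([604.9, 203.2, 166.4], 0.56)]
clamp_pad wrist [([581.5, 199.2, 152.6], 0.94), ([489.8, 123.5, 44.8], 0.44)]
clamp_pad side [([582.7, 196.8, 152.4], 0.69), ([473.4, 178.1, 0.9], 0.35)]
0.56 2935 [[487.2, 124.0, 45.0], [465.7, 237.7, 45.0]] 115.71294297871704 [476.43247721 180.8850858   45.        ]
```

View pics/n2.png

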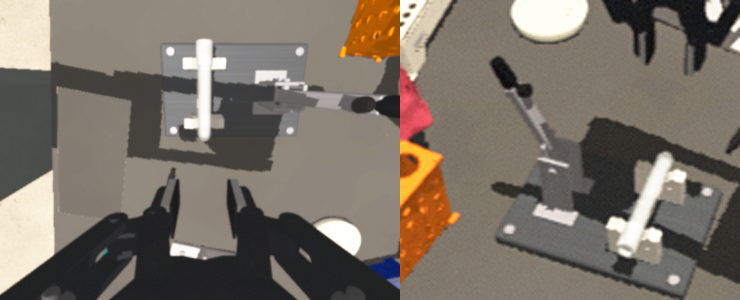

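The picture shows the tube in both V supports (204,90 in the left panel). It measures (476.4, 180.9), yaw 10.7°, so it is centred. The handle is at (370,103). Next: close the fingers and go over and behind the handle.

Call:
carry_out(commands=[0, 0, 0, -0.04, 0, 0, 0.005, 0.01, -0.07, 0, 0, 0.02, 0.06, -0.07, 0, 0, 0.04, 0.11, -0.07, 0, 0, 0.06, 0.16, -0.07, 0, 0, 0.06, 0.178, -0.07, 0, 0, 0.06, 0.178, -0.07, 0, 0, 0.06, 0.178, -0.04, 0, 0, 0.06, 0.178, -0.01, 0, 0, 0.06, 0.178, 0.012, 0, 0, 0.06, 0.178, 0.012, 0, 0, 0.06, 0.178, 0.012, 0])

```text
time_s: 15.9
tcp_pos: [649.9, 214.5, 325.7]
tcp_rot: [[-0.189, 0.982, 0.002], [0.982, 0.189, 0.0], [0.0, 0.002, -1.0]]
wrist_force: [-0.5, -0.2, 0.7]
gripper_width: -0.1
finger_force: 0.0
```

Now pushing along the nest's -x, which is tool -y.

Call:
carry_out(commands=[0, 0, -0.01, 0, 0, 0, 0, -0.018, 0, 0, 0, 0, -0.026, 0, 0, 0, 0, -0.034, 0, 0, 0, 0, -0.042, 0, 0, 0, 0, -0.05, 0, 0, 0, 0, -0.058, 0, 0, 0, 0, -0.066, 0, 0, 0, 0, -0.074, 0, 0, 0, 0, -0.082, 0, 0, 0, 0, -0.09, 0, 0, 0, 0, -0.096, 0, 0, 0, 0, -0.1, 0, 0, 0, 0, -0.1, 0, 0, 0, 0, -0.1, 0, 0])

```text
time_s: 17.77
tcp_pos: [551.5, 195.6, 324.2]
tcp_rot: [[-0.189, 0.982, 0.0], [0.982, 0.189, 0.0], [-0.0, 0.0, -1.0]]
wrist_force: [0.2, -0.0, -0.0]
gripper_width: 0.3
finger_force: 0.0
```

Run:
```python
from h import *
s=state();print(s['tcp_pos'],s['wrist_force'])
for n in ('side','wrist'):
  read_camera(n)
  for q in ['clamp_grip','clamp_pad','tube_mid']: print(n,q,[(np.round(d['centre'],1).tolist(),round(d['confidence'],2)) for d in landmark_of(q,n)[:3]])
```

```text
[551.54790879 195.64113461 324.24366926] [ 0.22598    -0.01706512 -0.04009255]
side clamp_grip [([485.8, 180.0, 147.3], 0.56)]
side clamp_pad [([495.1, 179.7, 120.0], 0.88)]
side tube_mid [([360.4, -128.9, 8.9], 0.92), ([476.8, 181.4, 41.6], 0.77), ([371.1, -330.4, 9.0], 0.53)]
wrist clamp_grip [([461.1, 176.3, 104.4], 0.87)]
wrist clamp_pad [([476.1, 179.7, 85.1], 0.77)]
wrist tube_mid [([479.3, 183.9, 43.1], 0.94)]
```

The arm is past centre and swinging shut. Backing away upwards and letting it settle.

Call:
carry_out(commands=[0, 0, 0.01, -0.04, 0, 0, 0, 0.02, -0.08, 0, 0, -0.04, 0.02, -0.1, 0, 0, -0.08, 0.02, -0.1, 0, 0, -0.12, 0.02, -0.1, 0, 0, -0.14, 0.0, -0.1, 0, 0, -0.14, 0, -0.1, 0, 0, -0.14, 0, -0.1, 0, 0, -0.14, 0, -0.1, 0, 0, -0.14, 0, -0.1, 0])

```text
time_s: 19.42
tcp_pos: [578.1, 58.9, 424.2]
tcp_rot: [[-0.19, 0.982, 0.0], [0.982, 0.19, 0.0], [0.0, 0.0, -1.0]]
wrist_force: [0.6, 0.2, 0.3]
gripper_width: -0.9
finger_force: 0.0
```

Run:
```python
from h import *
s=state();print(s['time_s'],s['tcp_pos'],s['wrist_force'])
for n in ('side','wrist'):
  read_camera(n)
  for q in ['clamp_grip','clamp_pad','tube_mid','tube','petri','marker','film']: print(n,q,[(np.round(d['centre'],1).tolist(),round(d['confidence'],2)) for d in landmark_of(q,n)[:3]])
```

```text
19.425 [578.06396726  58.89508752 424.17539383] [0.6044886  0.21628511 0.34167186]
side clamp_grip [([453.5, 175.4, 65.5], 0.62)]
side clamp_pad [([474.9, 179.5, 52.4], 0.57)]
side tube_mid [([476.9, 179.7, 43.2], 0.89), ([357.5, -130.5, 5.9], 0.68)]
side tube [([486.7, 123.6, 45.4], 0.79), ([378.8, -76.1, 10.5], 0.66), ([403.9, -286.3, 9.1], 0.49)]
side petri [([727.0, -19.9, -0.6], 0.71), ([477.1, 179.5, 44.7], 0.35), ([474.7, 175.3, 0.9], 0.31)]
side marker [([446.4, 1.7, -2.0], 0.64)]
side film [([731.2, -251.5, -3.5], 0.74)]
wrist clamp_grip [([452.6, 172.9, 69.4], 0.57), ([478.1, 185.3, 41.7], 0.26)]
wrist clamp_pad [([475.5, 177.5, 49.9], 0.58)]
wrist tube_mid [([476.1, 185.8, 42.1], 0.98), ([361.7, -127.4, 6.3], 0.69)]
wrist tube [([377.9, -78.2, 13.6], 0.69), ([489.5, 121.9, 46.8], 0.67)]
wrist petri [([724.7, -15.5, -1.8], 0.66)]
wrist marker [([446.2, 5.7, -3.7], 0.59)]
wrist film []
```

The clamp is level with its pad at z of about 52 on the tube, the tube is centred, and the bystanders have not moved. Handing in.

```bash
python3 -c "
from cell import *
print(close_job())"
```

```text
the job is handed in; nothing more can be done
None
```

I handed the job in at about 19.5 s of the 51 s allowed: the tube lies centred in both V supports, the clamp pad is down on it, and the petri dish, marker and film box are where they were. The clamp's final position was checked by the networks, not by a viewed picture, and no verdict came back.

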